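# Find the full sweet tin and put it on display

### The arm

A 6-joint arm with a two-finger parallel gripper is mounted at the origin on the work surface. World frame = base frame: x ahead of the robot, y to its left, z up, the work surface at z = 0. Lengths are in m, angles in degrees, forces in N, time in s.
With the tool pointing down it reaches from about 0.35 to 0.875 m from the base axis. Payload 4.2 kg.
Tool frame: the origin (TCP) lies midway between the tips of the shut fingers; the grasp point (between the pads) lies 19 mm behind it; z points along the fingers, y is the line along which they close (so a half turn about z gives the same grasp; the last joint's range is limited). The gripper opens to 87 mm and grips with 3 to 60 N. Pads are 19 mm wide; open, the fingers measure 117 mm over their backs; the gripper's body (75 mm by 190 mm) begins 51 mm behind the grasp point.
Start: joints at [86.551, 22.042, 0.453, 0, -68.411, -14.817], TCP at [0.196, 0.593, 0.223] pointing down, gripper open.
Joint ranges: [-179.83, 179.83], [-69.29, 118.12], [-61.27, 80.66], [-181.25, 117.63], [-171.15, -9.14], [-177.46, 177.46]. Speed limits (degrees/s): [159.86, 159.86, 180, 180, 180, 180].

### API

Orientations are given as a 3x3 rotation matrix whose columns are the frame's x, y, z axes.
In Python, from station import r, cam gives the robot as it stands (r), with the cameras (cam).
- The arm moves only by the shell command python3 steer.py 'ROWS'. ROWS is a JSON list of rows, 1 to 8 of them, each an object with the fields jaw (the opening from 0.0 (shut) to 1.0 (fully open)), pos (a list: dx, dy, dz in shares of 0.6 m (1.0 is 0.6 m)), rotvec (a list: a rotation vector rx, ry, rz in parts of the range, where 1.0 means 180 degrees); a field left out counts as zero (the opening has to be given); each row is the pose to reach, as a shift and turn from the pose commanded when the command began, along the tool's axes at that moment; what a row does not reach only later rows make up. A row lasts 1/10 s, in which the tool goes at most 0.05 m and 8.59 degrees, less where a joint would pass 70% of its speed; a pose out of reach is approached as far as the arm can. The fingers move at their own pace and stop on an object; the grip force is fixed at half the most. Time passes only in rows, so rows that do not move let the fingers close. It prints the time, the measured TCP pose, the force, the opening and the grip force at its end. Input that does not fit is refused with a message, and nothing moves.
- r.sense(): the state, without advancing time (a new reading comes with each control period).
- cam.capture(name): name is "scene" or "top"; returns a dict with "pixels" (480x640x3 uint8, red, green, blue), "z_map" (480x640 float32, m along the optical axis (not along the pixel's ray), 0 where there is no reading), "K" (3x3 intrinsics, pixels), "world_from_camera" (4x4, takes a point from camera to world coordinates). Camera axes: x right, y up, looking along -z (the intrinsics and any distortion apply to the point x, -y, -z); pixel columns grow to the right and rows downward; lengths in m; the calibration is good to about 2 mm. A picture is of the moment at which its call begins.
- r.finish_job(): hands the job in; it is judged then, once.
The state is a dict: "time_s": time; "joints": joint angles; "joint_velocities": joint speeds; "effort": joint torques, N m; "tcp_pos": TCP position; "ee_rot": TCP orientation; "wrist_force": force on the tool from outside, world axes, zero at the start; "moment": the same for the moment, N m; "gripper_width": opening from 0.0 (shut) to 1.0 (fully open); "gripper_force": force on a finger pad.
Only numpy, scipy, OpenCV 4.12 (cv2) and the standard library are available. Lean on these libraries where they do the work, as an engineer would, in place of code of your own. Each camera call takes 0.05 s, during which the arm holds its last target. There are 200 camera calls.

### The job

Two closed tins of the same size stand on the sweet-shop counter, one full of chocolate and one nearly empty. Lift the tin with the knob clear of the counter to feel its weight and set it back, then lift the flat-lidded tin likewise, keeping both upright. Set the heavier of the two gently down on the low round white stand, standing wholly on it, and leave the lighter one standing on the counter.

Things in the scene. Friction and masses are not known exactly. Their poses are not given: they have to be found in the camera images.
- knob_tin: Closed round tin of bare metal, 60 mm diameter, 85 mm tall to the lid, with a wooden ball knob on the fixed lid (knob top 103 mm above the base). Grip it round the side, 60 mm above the base, from above. Origin: centre of the underside; z along its axis. Weighs 0.1 to 0.2 kg if nearly empty, 0.35 to 0.5 kg if full; either tin may be the full one.
- flat_tin: Closed round tin of the same metal, 60 mm diameter, 85 mm tall, with a fixed flat lid and no knob. Grip it round the side, 60 mm above the base, from above. Origin: centre of the underside; z along its axis. The same two possible weights; exactly one of the two tins is full. (The low, wide tin, 90 mm across and 34 mm tall, is not part of the job.)
- stand: Low round white marble display stand, fixed to the counter, 160 mm diameter, flat top 30 mm above the counter. Origin: centre of its underside, on the counter; z up. A tin stands wholly on it when its axis is within 50 mm of the stand's centre.

How it is judged (in metres and radians):
On the way, in this order (a step that is already met when the one before it is completed fails the run):
1. the knobbed tin is lifted at least 30 mm clear of the counter, upright (height (world z) of knob_tin above 0.03 m and angle between knob_tin's own z axis and vertical below 0.35 rad), for 0.2 s.
2. then, with the knobbed tin standing on the counter again, the flat-lidded tin is lifted at least 30 mm clear, upright (height (world z) of flat_tin above 0.03 m and angle between flat_tin's own z axis and vertical below 0.35 rad and height (world z) of knob_tin below 0.012 m and angle between knob_tin's own z axis and vertical below 0.17 rad), for 0.2 s.
At the end, for the whole second after the job is handed in: The full tin stands upright (within 10 degrees), at rest and released on the stand, its axis within 55 mm of the stand's centre and its weight (over 2.5 N) borne by the stand; the light tin stands upright (within 10 degrees) at rest on the counter (((contact force between knob_tin and stand above 2.5 N and horizontal distance between knob_tin and stand below 0.055 m and angle between each of knob_tin, flat_tin's own z axis and vertical below 0.17 rad and linear speed of each of knob_tin, flat_tin below 0.03 m/s and height (world z) of flat_tin below 0.012 m) or (contact force between flat_tin and stand above 2.5 N and horizontal distance between flat_tin and stand below 0.055 m and angle between each of flat_tin, knob_tin's own z axis and vertical below 0.17 rad and linear speed of each of flat_tin, knob_tin below 0.03 m/s and height (world z) of knob_tin below 0.012 m))); the robot touches nothing.
It fails at once if a tin is tipped by more than 45 degrees (angle between any of knob_tin, flat_tin's own z axis and vertical above 0.785 rad).
It fails at once if a tin is dropped or slammed on the stand (over 60 N) (contact force between any of knob_tin, flat_tin and stand above 60 N).
It also fails if it takes over 64 s, if anything falls off the work surface, if the arm or the gripper's body presses on something with over 40 N, if the wrist force passes 120 N, or if a joint passes its speed limit or range.

## Working session

There is one attempt and no reset: what is moved stays moved. The work goes in short steps, Python scripts to look and compute and a shell command to move; the robot and the scene stay as the last step left them, time stands still between calls to the robot, and variables do not carry over. Pictures are saved under pics/ and viewed, at most 10 in all, crops included, and the job is handed in when it is done.

```bash
ls; mkdir -p pics; cat > h.py <<'E'
import numpy as np, cv2
from station import r, cam
def snap(name,fn=None):
    c=cam.capture(name); np.savez(f'/tmp/{name}.npz',**c)
    if fn: cv2.imwrite(f'pics/{fn}.png',c['pixels'][:,:,::-1])
    return c
def load(name): return dict(np.load(f'/tmp/{name}.npz'))
def cloud(c):
    K=c['K'];z=c['z_map'];v,u=np.mgrid[:480,:640]
    p=np.stack([(u-K[0,2])/K[0,0]*z,-(v-K[1,2])/K[1,1]*z,-z,np.ones_like(z)],-1)
    w=(p@c['world_from_camera'].T)[...,:3]; w[z==0]=np.nan
    return w
def plane(c,u,v,h):
    K=c['K'];T=c['world_from_camera']
    d=T[:3,:3]@np.array([(u-K[0,2])/K[0,0],-(v-K[1,2])/K[1,1],-1]);o=T[:3,3]
    return o+d*(h-o[2])/d[2]
E
python3 - <<'E'
from h import *
for n in('scene','top'):
    c=snap(n,n); print(n,c['K'].tolist(),c['world_from_camera'].round(3).tolist(),[k for k in c])
s=r.sense();print(s['time_s'],s['tcp_pos'],s['ee_rot'],s['wrist_force'],s['gripper_width'])
E
```

```text
pics
station.py
steer.py
scene [[510.14887912896245, 0.0, 315.92257743925086], [0.0, 510.14887912896245, 241.12736488768695], [0.0, 0.0, 1.0]] [[-0.002, -0.539, 0.842, 1.229], [1.0, -0.009, -0.004, 0.001], [0.009, 0.842, 0.539, 0.47], [0.0, 0.0, 0.0, 1.0]] ['pixels', 'z_map', 'K', 'world_from_camera']
top [[541.6124079043025, 0.0, 316.3153609873205], [0.0, 541.6124079043025, 243.92492094373773], [0.0, 0.0, 1.0]] [[0.02, 0.983, -0.18, 0.393], [-0.999, 0.015, -0.03, -0.016], [-0.027, 0.181, 0.983, 0.849], [0.0, 0.0, 0.0, 1.0]] ['pixels', 'z_map', 'K', 'world_from_camera']
0.1 [0.19569904 0.59299987 0.22159053] [[ 9.49562808e-01 -3.13576475e-01 -5.16928562e-04]
 [-3.13576884e-01 -9.49560925e-01 -1.89417251e-03]
 [ 1.03112776e-04  1.96073262e-03 -9.99998072e-01]] [-0.02309316  0.86522404 -0.43549808] 1.001751818257822
```

View pics/scene.png

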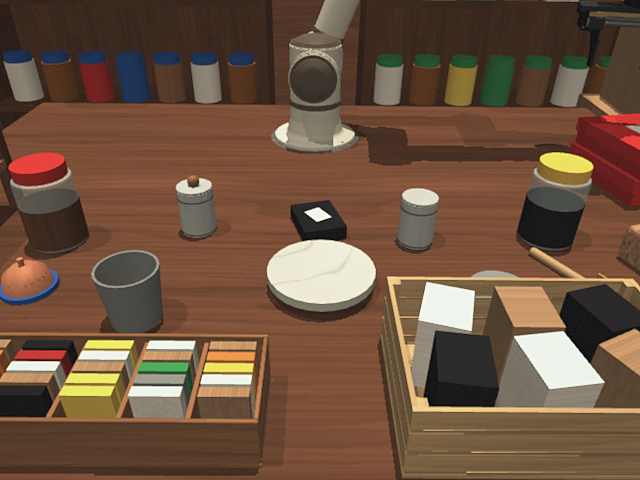

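View pics/top.png

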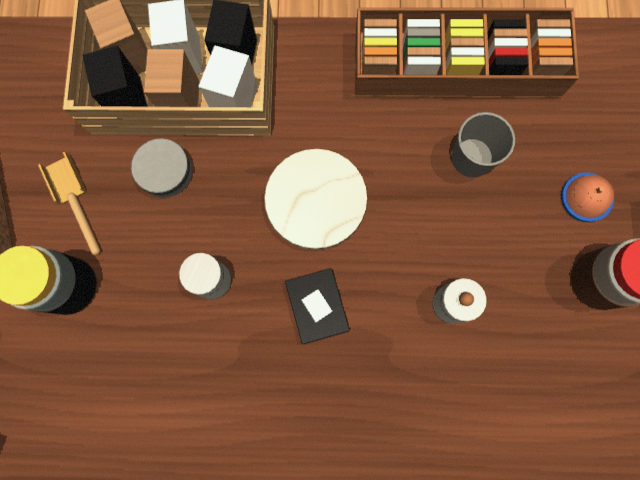

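The scene view shows the knob tin at about (197,207), the flat tin at (417,218) and the stand at (321,272). In the top view they are at (463,300), (202,273) and (316,198). The low tin, at (161,167) in the top view, is a distractor.

```bash
python3 - <<'E'
from h import *
C={n:load(n) for n in('scene','top')}
# approx boxes (u0,v0,u1,v1) of lid tops
B={'knob':{'top':(438,274,492,326),'scene':(172,172,220,204)},
   'flat':{'top':(174,248,226,300),'scene':(395,182,443,216)},
   'stand':{'top':(255,140,375,255),'scene':(258,232,384,318)}}
def ray(c,u,v):
    p=plane(c,u,v,0); o=c['world_from_camera'][:3,3]; d=p-o
    return o,d/np.linalg.norm(d)
for k,b in B.items():
    R=[]
    for n,(a,e,f,g) in b.items():
        c=C[n];im=c['pixels'][e:g,a:f].astype(int)
        thr={'top':190,'scene':165}[n]
        m=((im.min(2)>thr-30)&(im.max(2)-im.min(2)<60)).astype(np.uint8)
        # depth confined
        w=cloud(c)[e:g,a:f]
        h=np.nanpercentile(w[...,2][m>0],[50,90])
        cs,_=cv2.findContours(m,cv2.RETR_EXTERNAL,cv2.CHAIN_APPROX_NONE)
        q=cv2.convexHull(max(cs,key=cv2.contourArea)); el=cv2.fitEllipse(q)
        u,v=el[0][0]+a,el[0][1]+e
        top=m.astype(bool)&(abs(w[...,2]-np.nanmedian(w[...,2][m>0]))<.006)
        t=w[top]; print(k,n,'ell',np.round((u,v),1),np.round(el[1],1),'depth h',h.round(4),'mid xy',((t.min(0)+t.max(0))/2).round(4),'ext',np.ptp(t,axis=0).round(3))
        R.append(ray(c,u,v))
    (o1,d1),(o2,d2)=R
    s=np.linalg.lstsq(np.stack([d1,-d2],1),o2-o1,rcond=None)[0]
    print('  tri',(o1+s[0]*d1).round(4),(o2+s[1]*d2).round(4))
# depth clouds by region
for n in C:
    w=cloud(C[n])
    for k,x,y in(('knob',.3,-.27),('flat',.3,.2)): pass
w=cloud(C['top'])
for k,(a,e,f,g) in {k:b['top'] for k,b in B.items()}.items():
    q=w[e:g,a:f]; z=q[...,2]; print(k,'max z',np.nanmax(z).round(4), 'counter',np.nanmedian(w[340:400,250:400,2]).round(4))
    H=.03 if k=='stand' else .085
    t=q[abs(z-H)<.006]; cc,rr=cv2.minEnclosingCircle(t[:,:2].astype(np.float32)); print('  circ',np.round(cc,4),round(rr,4),len(t),np.median(t[:,2]).round(4))
E
```

```text
knob top ell [464.7 299.4] [41.  42.9] depth h [0.0846 0.0864] mid xy [ 0.4572 -0.2023  0.0843] ext [0.058 0.059 0.01 ]
knob scene ell [193.3 185.7] [15.7 35.9] depth h [0.0842 0.0851] mid xy [ 0.459 -0.203  0.083] ext [0.056 0.058 0.007]
  tri [ 0.4572 -0.2025  0.0836] [ 0.4572 -0.2029  0.0837]
flat top ell [199.5 273.1] [39.6 41.3] depth h [0.0848 0.0864] mid xy [0.4884 0.1736 0.0852] ext [0.058 0.057 0.009]
flat scene ell [420.  196.4] [16.9 36.5] depth h [0.0841 0.0849] mid xy [0.4899 0.1724 0.0834] ext [0.058 0.057 0.006]
  tri [0.4881 0.1735 0.0834] [0.4881 0.1734 0.0834]
stand top ell [315.4 198. ] [ 98.5 101.5] depth h [0.0296 0.0314] mid xy [0.6175 0.0118 0.0291] ext [0.159 0.159 0.01 ]
stand scene ell [320.8 271.3] [ 64.1 108.7] depth h [0.0292 0.0302] mid xy [0.6166 0.0109 0.029 ] ext [0.164 0.158 0.005]
  tri [0.6172 0.0116 0.0246] [0.6172 0.0114 0.0246]
knob max z 0.1054 counter -0.0001
  circ [ 0.458  -0.2026] 0.0303 1289 0.0845
flat max z 0.0897 counter -0.0001
  circ [0.4888 0.1735] 0.0304 1357 0.0848
stand max z 0.0343 counter -0.0001
  circ [0.6181 0.0108] 0.0808 7917 0.0296
```

Careful with the scale: shifts go in shares of 0.6 m and turns go in shares of 180 degrees. That gives: 0.28 m / 0.6 = 0.4667, 0.17 m / 0.6 = 0.2833.

```bash
python3 steer.py '[{"jaw":1,"pos":[0.05,0.0333,0]},{"jaw":1,"pos":[0.1167,0.0833,0]},{"jaw":1,"pos":[0.1833,0.1333,0]},{"jaw":1,"pos":[0.25,0.1833,0]},{"jaw":1,"pos":[0.3167,0.2333,0]},{"jaw":1,"pos":[0.3833,0.2833,0]},{"jaw":1,"pos":[0.4333,0.3333,0]},{"jaw":1,"pos":[0.4667,0.3667,0]}]'
cat > to.py <<'E'
import sys
from h import *
s=r.sense(); p=np.array(s['tcp_pos'])
t=np.array([float(a) for a in sys.argv[1:4]])
print('t',round(s['time_s'],2),'tcp',p.round(4),'tool delta',(np.array(s['ee_rot']).T@(t-p)).round(4),'w',round(s['gripper_width'],3),'F',np.round(s['wrist_force'],2),'j',np.round(s['joints'],0))
print(np.round(s['ee_rot'],3).tolist())
E
python3 to.py 0.458 -0.2025 0.18
```

```text
time_s: 0.9
tcp_pos: [0.3933, 0.2941, 0.2222]
ee_rot: [[0.949, -0.315, -0.001], [-0.315, -0.949, -0.001], [-0.001, 0.001, -1.0]]
wrist_force: [0.4, 0.1, 0.6]
gripper_width: 1.003
gripper_force: 0.0
t 0.9 tcp [0.3933 0.2941 0.2222] tool delta [0.218  0.4508 0.0426] w 1.003 F [0.37 0.09 0.65] j [ 56.   9. -18.  -0. -63.  16.]
[[0.949, -0.315, -0.001], [-0.315, -0.949, -0.001], [-0.001, 0.001, -1.0]]
```

In the tool's units: 0.3 m / 0.6 = 0.5, 0.22 m / 0.6 = 0.3667.

```bash
python3 steer.py '[{"jaw":1,"pos":[0.0167,0.0333,0]},{"jaw":1,"pos":[0.05,0.1,0]},{"jaw":1,"pos":[0.0833,0.1667,0]},{"jaw":1,"pos":[0.1167,0.2333,0]},{"jaw":1,"pos":[0.15,0.3,0]},{"jaw":1,"pos":[0.1833,0.3667,0]},{"jaw":1,"pos":[0.2167,0.4333,0]},{"jaw":1,"pos":[0.25,0.5,0]}]'
python3 steer.py '[{"jaw":1,"pos":[0.0333,0.0667,0]},{"jaw":1,"pos":[0.0667,0.1333,0.0167]},{"jaw":1,"pos":[0.1,0.2,0.05]},{"jaw":1,"pos":[0.1083,0.2333,0.0667]},{"jaw":1,"pos":[0.1133,0.25,0.07]},{"jaw":1,"pos":[0.1133,0.25,0.07]},{"jaw":1,"pos":[0.1133,0.25,0.07]}]'
python3 to.py 0.458 -0.2025 0.041
```

```text
time_s: 1.7
tcp_pos: [0.4408, -0.0369, 0.2225]
ee_rot: [[0.95, -0.313, 0.0], [-0.313, -0.95, 0.0], [-0.0, -0.0, -1.0]]
wrist_force: [0.6, 1.7, 0.2]
gripper_width: 1.001
gripper_force: 0.0
time_s: 2.4
tcp_pos: [0.4591, -0.1983, 0.1811]
ee_rot: [[0.95, -0.313, 0.001], [-0.313, -0.95, -0.0], [0.001, -0.0, -1.0]]
wrist_force: [0.0, -0.5, 0.9]
gripper_width: 0.999
gripper_force: 0.0
t 2.4 tcp [ 0.4591 -0.1983  0.1811] tool delta [1.000e-04 4.400e-03 1.401e-01] w 0.999 F [ 0.01 -0.52  0.87] j [ -5.  12. -20.  -0. -58.  76.]
[[0.95, -0.313, 0.001], [-0.313, -0.95, -0.0], [0.001, -0.0, -1.0]]
```

In the tool's units: 0.14 m / 0.6 = 0.2333, 0.004 m / 0.6 = 0.0067.

```bash
python3 steer.py '[{"jaw":1,"pos":[0,0.0067,0]},{"jaw":1,"pos":[0,0.0067,0.05]},{"jaw":1,"pos":[0,0.0067,0.1]},{"jaw":1,"pos":[0,0.0067,0.15]},{"jaw":1,"pos":[0,0.0067,0.1917]},{"jaw":1,"pos":[0,0.0067,0.2167]},{"jaw":1,"pos":[0,0.0067,0.2333]},{"jaw":1,"pos":[0,0.0067,0.2333]}]'
python3 steer.py '[{"jaw":0},{"jaw":0},{"jaw":0},{"jaw":0},{"jaw":0},{"jaw":0},{"jaw":0},{"jaw":0}]'
```

```text
time_s: 3.2
tcp_pos: [0.4572, -0.202, 0.04]
ee_rot: [[0.95, -0.312, -0.002], [-0.312, -0.95, 0.0], [-0.002, 0.0, -1.0]]
wrist_force: [-0.3, -0.1, 0.8]
gripper_width: 0.996
gripper_force: 0.0
time_s: 4.0
tcp_pos: [0.4579, -0.2026, 0.0411]
ee_rot: [[0.95, -0.313, 0.001], [-0.313, -0.95, -0.0], [0.001, -0.0, -1.0]]
wrist_force: [0.1, 1.6, 5.0]
gripper_width: 0.691
gripper_force: 30.0
```

In the tool's units: -0.06 m / 0.6 = -0.1, -0.055 m / 0.6 = -0.0917.

```bash
python3 steer.py '[{"jaw":0,"pos":[0,0,-0.0167]},{"jaw":0,"pos":[0,0,-0.0417]},{"jaw":0,"pos":[0,0,-0.0667]},{"jaw":0,"pos":[0,0,-0.0917]},{"jaw":0,"pos":[0,0,-0.1]},{"jaw":0,"pos":[0,0,-0.1]},{"jaw":0,"pos":[0,0,-0.1]},{"jaw":0,"pos":[0,0,-0.1]}]'
for i in 1 2 3 ; do python3 steer.py '[{"jaw":0},{"jaw":0}]'|grep wrist; done
python3 - <<'E'
from h import *
c=snap('scene','lift1')
w=cloud(c)[...]; m=(abs(w[...,0]-.458)<.05)&(abs(w[...,1]+.2025)<.05)&(w[...,2]>.02)
print(r.sense()['wrist_force'],r.sense()['time_s'])
E
```

```text
time_s: 4.8
tcp_pos: [0.4566, -0.2025, 0.0995]
ee_rot: [[0.95, -0.314, -0.002], [-0.314, -0.95, 0.001], [-0.002, 0.0, -1.0]]
wrist_force: [0.5, 0.2, -4.4]
gripper_width: 0.69
gripper_force: 30.0
wrist_force: [-0.0, -0.1, -5.2]
wrist_force: [-0.4, -0.2, -4.5]
wrist_force: [-0.2, -0.0, -4.4]
[ 0.51134645  0.30709521 -3.87754298] 5.45
```

View pics/lift1.png

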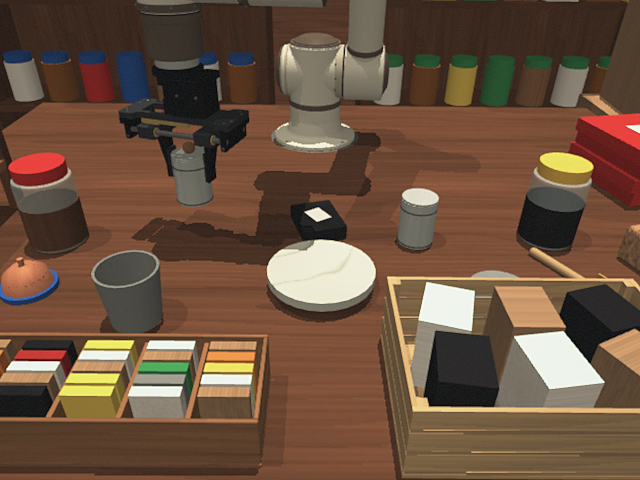

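The knob tin hangs upright in the jaws at about (193,178), clear of the counter. It pulls about 4.5 N, so it is probably the full one. Next I set it back and lift the other.

In the tool's units: 0.06 m / 0.6 = 0.1, 0.059 m / 0.6 = 0.0983.

```bash
python3 steer.py '[{"jaw":0,"pos":[0,0,0.0167]},{"jaw":0,"pos":[0,0,0.0417]},{"jaw":0,"pos":[0,0,0.0667]},{"jaw":0,"pos":[0,0,0.0833]},{"jaw":0,"pos":[0,0,0.0917]},{"jaw":0,"pos":[0,0,0.095]},{"jaw":0,"pos":[0,0,0.0983]},{"jaw":0,"pos":[0,0,0.1]}]'
python3 steer.py '[{"jaw":0},{"jaw":0.85},{"jaw":1},{"jaw":1},{"jaw":1},{"jaw":1}]'
python3 steer.py '[{"jaw":1,"pos":[0,0,-0.0167]},{"jaw":1,"pos":[0,0,-0.05]},{"jaw":1,"pos":[0,0,-0.1]},{"jaw":1,"pos":[0,0,-0.15]},{"jaw":1,"pos":[0,0,-0.2]},{"jaw":1,"pos":[0,0,-0.2333]},{"jaw":1,"pos":[0,0,-0.2333]}]'
python3 to.py 0.4885 0.1735 0.18
```

```text
time_s: 6.25
tcp_pos: [0.458, -0.2027, 0.0411]
ee_rot: [[0.95, -0.313, 0.001], [-0.313, -0.95, -0.0], [0.001, -0.0, -1.0]]
wrist_force: [-2.2, 1.8, 3.8]
gripper_width: 0.69
gripper_force: 30.0
time_s: 6.85
tcp_pos: [0.4578, -0.2027, 0.0407]
ee_rot: [[0.95, -0.313, 0.001], [-0.313, -0.95, -0.0], [0.001, -0.0, -1.0]]
wrist_force: [-0.5, -0.3, -0.4]
gripper_width: 0.981
gripper_force: 0.0
time_s: 7.55
tcp_pos: [0.4596, -0.2031, 0.1846]
ee_rot: [[0.95, -0.313, 0.008], [-0.313, -0.95, -0.002], [0.008, -0.001, -1.0]]
wrist_force: [0.4, 0.4, 0.2]
gripper_width: 0.997
gripper_force: 0.0
t 7.55 tcp [ 0.4596 -0.2031  0.1846] tool delta [-0.0904 -0.3667  0.0042] w 0.997 F [0.37 0.38 0.24] j [ -5.  12. -20.   0. -58.  77.]
[[0.95, -0.313, 0.008], [-0.313, -0.95, -0.002], [0.008, -0.001, -1.0]]
```

In the tool's units: -0.325 m / 0.6 = -0.5417, -0.29 m / 0.6 = -0.4833.

```bash
python3 steer.py '[{"jaw":1,"pos":[-0.01,-0.0417,0]},{"jaw":1,"pos":[-0.03,-0.1167,0]},{"jaw":1,"pos":[-0.05,-0.1917,0]},{"jaw":1,"pos":[-0.0667,-0.2667,0]},{"jaw":1,"pos":[-0.0833,-0.3417,0]},{"jaw":1,"pos":[-0.1,-0.4167,0]},{"jaw":1,"pos":[-0.1167,-0.4833,0]},{"jaw":1,"pos":[-0.1333,-0.5417,0]}]'
python3 steer.py '[{"jaw":1,"pos":[-0.01,-0.05,0]},{"jaw":1,"pos":[-0.015,-0.07,0]},{"jaw":1,"pos":[-0.015,-0.07,0]},{"jaw":1,"pos":[-0.015,-0.07,0]},{"jaw":1,"pos":[-0.015,-0.07,0]}]'
python3 to.py 0.4885 0.1735 0.041
```

```text
time_s: 8.35
tcp_pos: [0.4828, 0.133, 0.18]
ee_rot: [[0.95, -0.312, -0.001], [-0.312, -0.95, -0.0], [-0.001, 0.001, -1.0]]
wrist_force: [0.6, 0.4, -1.1]
gripper_width: 1.0
gripper_force: 0.0
time_s: 8.85
tcp_pos: [0.4877, 0.1725, 0.1804]
ee_rot: [[0.949, -0.315, -0.001], [-0.315, -0.949, -0.0], [-0.001, 0.001, -1.0]]
wrist_force: [0.8, -0.5, -0.1]
gripper_width: 1.006
gripper_force: 0.0
t 8.85 tcp [0.4877 0.1725 0.1804] tool delta [ 0.0005 -0.0013  0.1394] w 1.006 F [ 0.76 -0.49 -0.13] j [ 37.  14. -18.  -0. -58.  34.]
[[0.949, -0.315, -0.001], [-0.315, -0.949, -0.0], [-0.001, 0.001, -1.0]]
```

In the tool's units: 0.139 m / 0.6 = 0.2317, 0.13 m / 0.6 = 0.2167.

```bash
python3 steer.py '[{"jaw":1,"pos":[0,-0.0017,0.0167]},{"jaw":1,"pos":[0,-0.0017,0.05]},{"jaw":1,"pos":[0,-0.0017,0.1]},{"jaw":1,"pos":[0,-0.0017,0.15]},{"jaw":1,"pos":[0,-0.0017,0.1917]},{"jaw":1,"pos":[0,-0.0017,0.2167]},{"jaw":1,"pos":[0,-0.0017,0.2317]},{"jaw":1,"pos":[0,-0.0017,0.2317]}]'
python3 steer.py '[{"jaw":0},{"jaw":0},{"jaw":0},{"jaw":0},{"jaw":0},{"jaw":0},{"jaw":0},{"jaw":0}]'
python3 - <<'E'
from h import *
w=cloud(snap('top'))   # check the knob tin before lifting
q=w[262:335,425:500]; t=q[abs(q[...,2]-.085)<.006]
print('knob tin lid',np.round(cv2.minEnclosingCircle(t[:,:2].astype(np.float32)),4) if 0 else [np.round(cv2.minEnclosingCircle(t[:,:2].astype(np.float32))[0],4),np.median(t[:,2]).round(4),len(t)])
E
```

```text
time_s: 9.65
tcp_pos: [0.4876, 0.1736, 0.0402]
ee_rot: [[0.949, -0.314, -0.003], [-0.314, -0.949, -0.002], [-0.002, 0.002, -1.0]]
wrist_force: [-0.5, -0.2, -0.1]
gripper_width: 1.0
gripper_force: 0.0
time_s: 10.45
tcp_pos: [0.4885, 0.1748, 0.042]
ee_rot: [[0.95, -0.313, 0.0], [-0.313, -0.95, 0.0], [0.0, -0.0, -1.0]]
wrist_force: [-0.4, -0.6, 5.3]
gripper_width: 0.677
gripper_force: 30.0
knob tin lid [array([ 0.4576, -0.2025]), np.float64(0.0846), 1292]
```

In the tool's units: -0.06 m / 0.6 = -0.1, -0.055 m / 0.6 = -0.0917.

```bash
python3 steer.py '[{"jaw":0,"pos":[0,0,-0.0167]},{"jaw":0,"pos":[0,0,-0.0417]},{"jaw":0,"pos":[0,0,-0.0667]},{"jaw":0,"pos":[0,0,-0.0917]},{"jaw":0,"pos":[0,0,-0.1]},{"jaw":0,"pos":[0,0,-0.1]},{"jaw":0,"pos":[0,0,-0.1]},{"jaw":0,"pos":[0,0,-0.1]}]'
for i in 1 2 3 ; do python3 steer.py '[{"jaw":0},{"jaw":0}]'|grep wrist; done
python3 - <<'E'
from h import *
snap('scene','lift2')
print(r.sense()['wrist_force'],r.sense()['time_s'])
E
```

```text
time_s: 11.3
tcp_pos: [0.4877, 0.1744, 0.1006]
ee_rot: [[0.95, -0.314, -0.002], [-0.314, -0.95, -0.001], [-0.001, 0.001, -1.0]]
wrist_force: [0.3, 0.1, -2.4]
gripper_width: 0.678
gripper_force: 30.0
wrist_force: [0.1, -0.3, -1.4]
wrist_force: [0.1, -0.3, -1.5]
wrist_force: [0.4, -0.5, -1.8]
[ 0.29934176 -0.64471242 -1.23892256] 11.95
```

View pics/lift2.png

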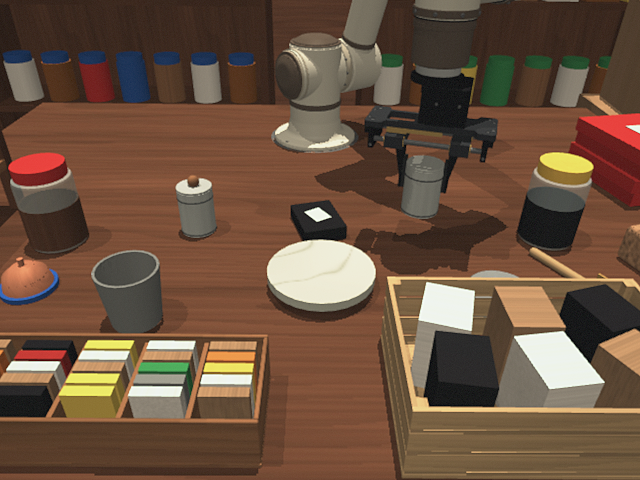

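The flat tin is upright in the jaws at about (422,187) and the knob tin stands at (197,207). The flat tin pulls only about 1.5 N, against 4.5 N for the knob tin, so the knob tin is the full one.

In the tool's units: 0.06 m / 0.6 = 0.1, 0.059 m / 0.6 = 0.0983.

```bash
python3 steer.py '[{"jaw":0,"pos":[0,0,0.0167]},{"jaw":0,"pos":[0,0,0.0417]},{"jaw":0,"pos":[0,0,0.0667]},{"jaw":0,"pos":[0,0,0.0833]},{"jaw":0,"pos":[0,0,0.0917]},{"jaw":0,"pos":[0,0,0.095]},{"jaw":0,"pos":[0,0,0.0983]},{"jaw":0,"pos":[0,0,0.1]}]'
python3 steer.py '[{"jaw":0},{"jaw":0.85},{"jaw":1},{"jaw":1},{"jaw":1},{"jaw":1}]'
python3 steer.py '[{"jaw":1,"pos":[0,0,-0.0167]},{"jaw":1,"pos":[0,0,-0.05]},{"jaw":1,"pos":[0,0,-0.1]},{"jaw":1,"pos":[0,0,-0.15]},{"jaw":1,"pos":[0,0,-0.2]},{"jaw":1,"pos":[0,0,-0.2333]},{"jaw":1,"pos":[0,0,-0.2333]}]' | grep tcp
python3 to.py 0.458 -0.2025 0.18
```

```text
time_s: 12.75
tcp_pos: [0.4887, 0.1749, 0.042]
ee_rot: [[0.95, -0.313, 0.001], [-0.313, -0.95, 0.0], [0.001, -0.001, -1.0]]
wrist_force: [-2.0, -0.8, 5.7]
gripper_width: 0.672
gripper_force: 30.0
time_s: 13.35
tcp_pos: [0.4884, 0.1747, 0.0416]
ee_rot: [[0.95, -0.313, 0.0], [-0.313, -0.95, 0.0], [0.0, -0.0, -1.0]]
wrist_force: [0.1, -0.1, -0.1]
gripper_width: 0.979
gripper_force: 0.0
tcp_pos: [0.4902, 0.1758, 0.1857]
t 14.05 tcp [0.4902 0.1758 0.1857] tool delta [0.0878 0.3694 0.0038] w 1.0 F [ 0.45  0.63 -0.25] j [ 38.  13. -18.   0. -58.  34.]
[[0.95, -0.313, 0.007], [-0.313, -0.95, 0.004], [0.005, -0.006, -1.0]]
```

In the tool's units: 0.325 m / 0.6 = 0.5417, 0.29 m / 0.6 = 0.4833.

```bash
python3 steer.py '[{"jaw":1,"pos":[0.01,0.0417,0]},{"jaw":1,"pos":[0.03,0.1167,0]},{"jaw":1,"pos":[0.05,0.1917,0]},{"jaw":1,"pos":[0.0667,0.2667,0]},{"jaw":1,"pos":[0.0833,0.3417,0]},{"jaw":1,"pos":[0.1,0.4167,0]},{"jaw":1,"pos":[0.1167,0.4833,0]},{"jaw":1,"pos":[0.1333,0.5417,0]}]' | grep tcp
python3 steer.py '[{"jaw":1,"pos":[0.01,0.05,0]},{"jaw":1,"pos":[0.015,0.07,0]},{"jaw":1,"pos":[0.015,0.07,0]},{"jaw":1,"pos":[0.015,0.07,0]},{"jaw":1,"pos":[0.015,0.07,0]}]'|grep tcp
python3 to.py 0.458 -0.2025 0.041
```

```text
tcp_pos: [0.4612, -0.1608, 0.1811]
tcp_pos: [0.4579, -0.2007, 0.1815]
t 15.35 tcp [ 0.4579 -0.2007  0.1815] tool delta [0.0007 0.0017 0.1405] w 1.002 F [-0.47  0.03  0.02] j [ -5.  12. -20.  -0. -58.  77.]
[[0.95, -0.312, -0.0], [-0.312, -0.95, 0.0], [-0.0, -0.0, -1.0]]
```

In the tool's units: 0.14 m / 0.6 = 0.2333, 0.13 m / 0.6 = 0.2167.

```bash
python3 steer.py '[{"jaw":1,"pos":[0,0.0017,0.0167]},{"jaw":1,"pos":[0,0.0017,0.05]},{"jaw":1,"pos":[0,0.0017,0.1]},{"jaw":1,"pos":[0,0.0017,0.15]},{"jaw":1,"pos":[0,0.0017,0.1917]},{"jaw":1,"pos":[0,0.0017,0.2167]},{"jaw":1,"pos":[0,0.0017,0.2333]},{"jaw":1,"pos":[0,0.0017,0.2333]}]' | grep tcp
python3 steer.py '[{"jaw":0},{"jaw":0},{"jaw":0},{"jaw":0},{"jaw":0},{"jaw":0},{"jaw":0},{"jaw":0}]'
python3 steer.py '[{"jaw":0,"pos":[0,0,-0.0167]},{"jaw":0,"pos":[0,0,-0.0417]},{"jaw":0,"pos":[0,0,-0.0667]},{"jaw":0,"pos":[0,0,-0.0917]},{"jaw":0,"pos":[0,0,-0.1167]},{"jaw":0,"pos":[0,0,-0.1333]},{"jaw":0,"pos":[0,0,-0.1333]},{"jaw":0,"pos":[0,0,-0.1333]}]'
python3 to.py 0.617 0.0115 0.121
```

```text
tcp_pos: [0.4566, -0.202, 0.0401]
time_s: 16.95
tcp_pos: [0.4579, -0.2027, 0.0421]
ee_rot: [[0.95, -0.313, 0.001], [-0.313, -0.95, -0.0], [0.001, -0.0, -1.0]]
wrist_force: [-1.1, 1.2, 5.1]
gripper_width: 0.691
gripper_force: 30.0
time_s: 17.75
tcp_pos: [0.4568, -0.2024, 0.1209]
ee_rot: [[0.949, -0.314, -0.001], [-0.314, -0.949, 0.001], [-0.002, -0.0, -1.0]]
wrist_force: [0.5, 0.8, -4.7]
gripper_width: 0.687
gripper_force: 30.0
t 17.75 tcp [ 0.4568 -0.2024  0.1209] tool delta [ 8.500e-02 -2.534e-01 -2.000e-04] w 0.687 F [ 0.49  0.85 -4.66] j [ -5.  16. -25.  -0. -49.  77.]
[[0.949, -0.314, -0.001], [-0.314, -0.949, 0.001], [-0.002, -0.0, -1.0]]
```

In the tool's units: -0.18 m / 0.6 = -0.3, -0.155 m / 0.6 = -0.2583.

```bash
python3 steer.py '[{"jaw":0,"pos":[0.0067,-0.0167,0]},{"jaw":0,"pos":[0.0167,-0.05,0]},{"jaw":0,"pos":[0.0333,-0.0917,0]},{"jaw":0,"pos":[0.0467,-0.1333,0]},{"jaw":0,"pos":[0.06,-0.175,0]},{"jaw":0,"pos":[0.075,-0.2167,0]},{"jaw":0,"pos":[0.0883,-0.2583,0]},{"jaw":0,"pos":[0.1,-0.3,0]}]' | grep tcp
python3 steer.py '[{"jaw":0,"pos":[0.0133,-0.0417,0]},{"jaw":0,"pos":[0.025,-0.075,0]},{"jaw":0,"pos":[0.0333,-0.1,0]},{"jaw":0,"pos":[0.04,-0.1167,0]},{"jaw":0,"pos":[0.0417,-0.1217,0]},{"jaw":0,"pos":[0.0417,-0.1217,0]},{"jaw":0,"pos":[0.0417,-0.1217,0]},{"jaw":0,"pos":[0.0417,-0.1217,0]}]'
python3 - <<'E'
from h import *
snap('scene','over')
E
python3 to.py 0.617 0.0115 0.072
```

```text
tcp_pos: [0.5713, -0.0489, 0.1203]
time_s: 19.35
tcp_pos: [0.617, 0.0102, 0.1217]
ee_rot: [[0.949, -0.314, -0.0], [-0.314, -0.949, -0.0], [-0.0, 0.0, -1.0]]
wrist_force: [0.5, 0.7, -5.3]
gripper_width: 0.691
gripper_force: 30.0
t 19.4 tcp [0.6171 0.0103 0.1217] tool delta [-0.0005 -0.0011  0.0497] w 0.692 F [-0.01  0.3  -5.87] j [ 16.  26.  -8.  -0. -55.  56.]
[[0.949, -0.314, -0.0], [-0.314, -0.949, -0.0], [-0.0, 0.0, -1.0]]
```

View pics/over.png

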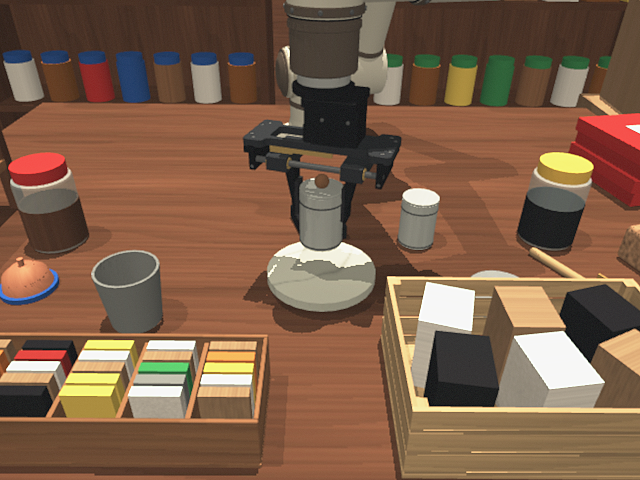

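The knob tin is upright at about (320,210), centred over the stand at (321,272). The flat tin stands at (418,218). I lower it slowly.

In the tool's units: 0.045 m / 0.6 = 0.075, 0.044 m / 0.6 = 0.0733.

```bash
python3 steer.py '[{"jaw":0,"pos":[0,-0.0017,0.0133]},{"jaw":0,"pos":[0,-0.0017,0.03]},{"jaw":0,"pos":[0,-0.0017,0.0467]},{"jaw":0,"pos":[0,-0.0017,0.06]},{"jaw":0,"pos":[0,-0.0017,0.0683]},{"jaw":0,"pos":[0,-0.0017,0.0733]},{"jaw":0,"pos":[0,-0.0017,0.075]},{"jaw":0,"pos":[0,-0.0017,0.075]}]'
python3 steer.py '[{"jaw":0,"pos":[0,0,0.0017]},{"jaw":0,"pos":[0,0,0.0033]},{"jaw":0,"pos":[0,0,0.005]},{"jaw":0,"pos":[0,0,0.005]}]'
```

```text
time_s: 20.2
tcp_pos: [0.618, 0.012, 0.0767]
ee_rot: [[0.95, -0.313, 0.0], [-0.313, -0.95, -0.0], [0.0, -0.0, -1.0]]
wrist_force: [-0.1, -0.4, -4.6]
gripper_width: 0.691
gripper_force: 30.0
time_s: 20.6
tcp_pos: [0.6177, 0.0119, 0.0735]
ee_rot: [[0.95, -0.313, -0.0], [-0.313, -0.95, 0.0], [-0.0, 0.0, -1.0]]
wrist_force: [0.5, -0.5, -4.3]
gripper_width: 0.689
gripper_force: 30.0
```

In the tool's units: 0.002 m / 0.6 = 0.0033, 0.0015 m / 0.6 = 0.0025.

```bash
python3 steer.py '[{"jaw":0,"pos":[0,0,0.0008]},{"jaw":0,"pos":[0,0,0.0017]},{"jaw":0,"pos":[0,0,0.0025]},{"jaw":0,"pos":[0,0,0.0033]},{"jaw":0,"pos":[0,0,0.0033]}]'
```

```text
time_s: 21.1
tcp_pos: [0.6179, 0.012, 0.0722]
ee_rot: [[0.95, -0.313, 0.0], [-0.313, -0.95, -0.0], [0.0, 0.0, -1.0]]
wrist_force: [-1.8, 0.6, 0.9]
gripper_width: 0.69
gripper_force: 30.0
```

In the tool's units: -0.18 m / 0.6 = -0.3, -0.16 m / 0.6 = -0.2667.

```bash
python3 steer.py '[{"jaw":0.72},{"jaw":0.85},{"jaw":1},{"jaw":1},{"jaw":1},{"jaw":1}]'
python3 steer.py '[{"jaw":1,"pos":[0,0,-0.0167]},{"jaw":1,"pos":[0,0,-0.05]},{"jaw":1,"pos":[0,0,-0.1]},{"jaw":1,"pos":[0,0,-0.15]},{"jaw":1,"pos":[0,0,-0.2]},{"jaw":1,"pos":[0,0,-0.25]},{"jaw":1,"pos":[0,0,-0.2667]},{"jaw":1,"pos":[0,0,-0.2667]}]' | grep -E 'tcp|wrist'
python3 steer.py '[{"jaw":1,"pos":[-0.0667,0,0]},{"jaw":1,"pos":[-0.1333,0,0]},{"jaw":1,"pos":[-0.2,0,0]},{"jaw":1,"pos":[-0.2667,0,0]},{"jaw":1,"pos":[-0.3,0,0]},{"jaw":1,"pos":[-0.3,0,0]},{"jaw":1,"pos":[-0.3,0,0]}]' | grep -E 'tcp|wrist'
python3 - <<'E'
from h import *
snap('scene','end'); w=cloud(snap('top'))
for k,x,y,H in(('knob',.617,.0115,.115),('flat',.4885,.1735,.085)):
    t=w[(abs(w[...,2]-H)<.006)&(np.hypot(w[...,0]-x,w[...,1]-y)<.07)]
    print(k,len(t),np.round(cv2.minEnclosingCircle(t[:,:2].astype(np.float32))[0],4) if len(t) else '',np.median(t[:,2]))
E
```

```text
time_s: 21.7
tcp_pos: [0.618, 0.0119, 0.0716]
ee_rot: [[0.95, -0.313, 0.0], [-0.313, -0.95, 0.0], [0.0, -0.0, -1.0]]
wrist_force: [-0.7, -0.6, -0.6]
gripper_width: 0.984
gripper_force: 0.0
tcp_pos: [0.6186, 0.0121, 0.2338]
wrist_force: [0.3, 0.3, 0.3]
tcp_pos: [0.4466, 0.0683, 0.2308]
wrist_force: [-0.1, -0.5, -0.6]
knob 1209 [0.6181 0.0119] 0.11450430630868424
flat 0  nan
  return _methods._mean(a, axis=axis, dtype=dtype,
  ret = ret.dtype.type(ret / rcount)
```

View pics/end.png

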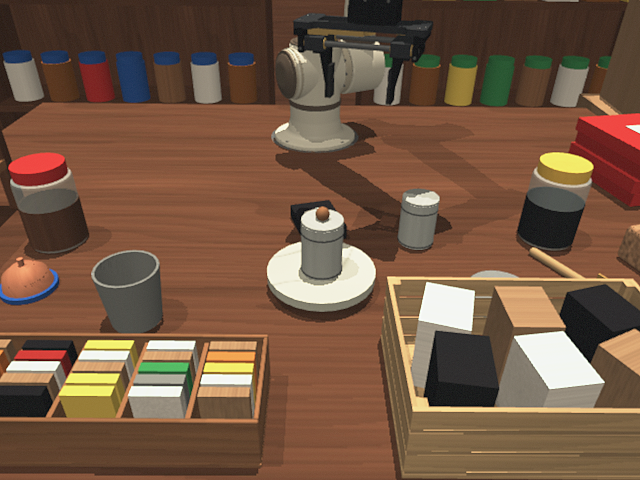

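The knob tin stands upright and released at the middle of the stand, about (322,245). The flat tin stands on the counter at (418,220); the arm hides it only in the top view. The gripper is clear.

```bash
python3 -c "
from station import r, cam
print(r.finish_job())"
```

```text
the job is handed in; nothing more can be done
None
```

The job is handed in: the knob tin was the heavier (about 4.5 N against 1.5 N) and stands upright and released near the stand's centre, and the flat tin stands back on the counter; no verdict was returned.

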